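# Hold the garage-door key switch on

### The arm

A 6-joint arm with a two-finger parallel gripper is mounted at the origin on a cart in front of the work surface, level with it; the furniture and walls round the work are solid. World frame = base frame: x ahead of the robot, y to its left, z up, the work surface at z = 0. Lengths are in mm, angles in rad, forces in N, time in s.
With the tool pointing down it reaches from about 275 to 750 mm from the base axis. Payload 10.2 kg.
Tool frame: the origin (TCP) lies between the finger pads; the fingertips stand 11 mm ahead of it and the grasp point (between the pads) lies 8 mm behind it (ctrl.nose_length is the distance from the TCP to the fingertips, in mm); x points along the fingers, y is the direction in which the jaws open and shut, and the axes are right-handed (so a half turn about x gives the same grasp; the last joint's range is limited). The gripper opens to 85 mm and grips with 20 to 120 N. Pads are 22 mm wide; open, the fingers measure 114 mm over their backs; the gripper's body (76 mm by 85 mm) begins 54 mm behind the grasp point. The pads swing forward as they close: fully open they stand 13 mm farther back than shut.
Start: joints at [0.986, 0.313, 1.498, -0, 1.331, -0.223], TCP at [185.841, 491.014, 242.294] pointing down, gripper open.
Joint ranges: [-2.94, 2.94], [-0.97, 2.17], [0.19, 2.56], [-1.23, 4.37], [0.02, 3.11], [-2.88, 2.88]. Speed limits (rad/s): [2.39, 2.39, 3.01, 3.14, 3.14, 3.14].

### API

Orientations are given as a unit quaternion [w, x, y, z].
In Python, from rig import ctrl, capture, ticket gives the robot as it stands.
- The arm moves only by the tool step_arm, never from a script. Its argument "commands" is a list of rows, each a list of 2 entries, a list of its own where there are three numbers: the shift along the world's x, y, z normalised to -1 to 1, where 1 is 0.04 m, then the turn about the world's z normalised to -1 to 1, where 1 is 180 degrees. A call has 1 to 5 rows; each row shifts and turns the commanded pose from where the row before left it; what a row does not reach is not made up. A row lasts 1/10 s, in which the tool goes at most 50 mm and 8.59 degrees, less where a joint would pass 70% of its speed; a pose out of reach is approached as far as the arm can. A call with a number of a shift or a turn outside -1 to 1 is refused whole. A call with a gripper value outside its range is refused whole. "gripper" is the closure, from -1 (fully open) to 1 (shut), so that 0 is half open, set as the call begins (left out, the last holds). The fingers move at their own pace and stop on an object; "force" is the grip in N (left out, the last holds). Time passes only in rows, so rows that do not move let the fingers close. It gives the time, the measured TCP pose, the force and the opening at its end, in the units of the state.
- ctrl.sense(): the state, without advancing time (a new reading comes with each control period).
- capture(name): name is "scene" or "top"; returns a dict with "image" (384x512x3 uint8, blue, green, red), "fov_y" (degrees; the focal length in pixels is half the picture's height over the tangent of half this angle, whatever the lens; pixels are square), "cx", "cy" (the principal point, pixels), "k1" (the pictures are not rectified: a ray, as slopes to the right and down, at radius r is drawn at 1 + k1 r^2 times it, then the intrinsics apply), "origin" and "orientation" of the camera in the world. Camera axes: x right, y down, z forward; pixel columns grow to the right and rows downward; lengths in mm; the calibration is good to about 2 mm. A picture is of the moment at which its call begins. There is no depth.
- ticket.finish_job(): hands the job in, once; it reports no verdict.
The state is a dict: "time_s": time; "joints": joint angles; "dq": joint speeds; "tau": joint torques, N m; "eef_pos": TCP position; "ee_rot": TCP orientation; "force": force on the tool from outside, world axes, zero at the start; "wrist_torque": the same for the moment, N m; "grip_width": opening from 0.0 (shut) to 1.0 (fully open).
Only numpy, scipy, OpenCV 4.12 (cv2) and the standard library are available. Lean on these libraries where they do the work, as an engineer would, in place of code of your own. Each camera call takes 0.05 s, during which the arm holds its last target.

### The job

Lift the red-headed key out of the blue bin and push it blade-down into the keyway on top of the grey garage-door switch box, easing it past the sticky pins until it is fully home. Only then turn it a quarter turn clockwise (seen from above), up to the stop, and keep holding it there against the return spring: finish with the key still gripped and turned. Leave the yellow key, the tape measure, the tin of pins and the masking tape alone.

Things in the scene. Friction and masses are not known exactly. Their poses are not given: they have to be found in the camera images.
- red_key: The key to use: flat red plastic head, steel blade; about 40 g. It stands blade-down in a slot in the bin, with 1.5 mm play. Origin: middle of the shoulder (underside of the head); z up along the key, x along its width, y through its thickness. The same either way round (half turn about z). Blade 14 mm (x) by 5 mm (y), reaching 30 mm below the origin.
- red_key_grip (a point): Where to grip: in the red head, 27 mm above the key's shoulder. The head is 34 mm wide (x), 10 mm thick (y) and 44 mm high (its lowest 8 mm only 22 mm wide); grip it across its thickness.
- red_key_tip (a point): Tip of the red key's blade, 30 mm below the shoulder; the last 11 mm taper to a rounded end 8 mm wide.
- yellow_key: A key of the same shape with a yellow head, in the other slot of the block, 70 mm from the red one; which is in which slot varies. Not to be moved.
- key_bin: Fixed open blue bin, 180 mm (x) by 150 mm (y), walls 4 mm thick, 55 mm high; origin: centre of its underside. Along its middle (x) lies a wooden block, 140 x 34 mm, top 40 mm above the bench, with two key slots 35 mm either side of the centre. The keys stand in them, shoulders on the block, their x along the bin's x.
- switch_box: Fixed grey box, 130 mm (x) by 110 mm (y) by 70 mm high, origin: centre of its underside, z up. In the middle of its top a dark round bezel (56 mm across) with a brass plug (38 mm) in it, both rising to 73 mm above the bench. A small white dot on top at the +x side marks the rest direction, a green dot at the -y side the turned one.
- keyway (a point): Centre of the keyway's mouth, on the plug's top, 73 mm above the bench; axes of the box, not turning. A vertical slot 16 x 6.6 mm with a 3 mm chamfer, its long side along the box's x at rest. A key is home when its origin is here (shoulder on the plug). Pairs of spring pins in its narrow ends, 11 and 18 mm down, yield to the blade: the first takes about 9 N of push, the second 12 to 18 N.
- plug (a joint): Angle of the brass plug (rad): 0 at rest with the keyway along the box's x, growing clockwise seen from above, firm stop at 1.57. A return spring (about 0.02 N m at rest, 0.08 N m at the stop) turns it back when let go. The key has about 0.1 rad of rotary play in the keyway.
- tape_measure: Yellow tape measure lying on the bench, 64 x 84 x 35 mm. Not to be moved.
- tin_blue: Small round tin with a blue label, 56 mm across, 21 mm high. Not to be moved.
- masking_tape: Roll of masking tape lying flat, 104 mm across, 25 mm high. Not to be moved.

How it is judged (in metres and radians):
On the way, in this order (a step that is already met when the one before it is completed fails the run):
1. the red key is lifted clear of the bin (shoulder 90 mm up), the plug still at rest (height (world z) of red_key above 0.09 m and z of red_key in the frame of key_bin above 0.09 m and value of joint plug below 0.2 rad), for 0.1 s.
2. the red key is fully home in the keyway (within 3 mm) and not yet turned (z of red_key in the frame of keyway below 0.003 m and horizontal distance between red_key and keyway below 0.004 m and angle between red_key's own z axis and vertical below 0.12 rad and value of joint plug below 0.35 rad), for 0.1 s.
At the end, for the whole second after the job is handed in: Through the last second: plug turned 1.40 rad or more; red key home (shoulder within 4 mm of the mouth in height and sideways, upright within 0.12 rad) and gripped with over 2 N; yellow key within 20 mm, tape measure, tin and masking tape within 30 mm of their starts (value of joint plug above 1.4 rad and velocity of joint plug below 0.1 rad/s and z of red_key in the frame of keyway below 0.004 m and horizontal distance between red_key and keyway below 0.004 m and angle between red_key's own z axis and vertical below 0.12 rad and contact force between the fingers and red_key above 2 N and distance of yellow_key from where it was at the start of the episode below 0.02 m and distance of each of tape_measure, tin_blue, masking_tape from where it was at the start of the episode below 0.03 m); the arm keeps its last pose, push and grip.
It fails at once if the plug is turned (over 0.4 rad) while the red key is not home (more than 5 mm out, or elsewhere) (value of joint plug above 0.4 rad and (z of red_key in the frame of keyway above 0.005 m or horizontal distance between red_key and keyway above 0.01 m)).
It fails at once if a bystander is moved: the yellow key by over 20 mm, or the tape measure, tin or masking tape by over 30 mm (distance of yellow_key from where it was at the start of the episode above 0.02 m or distance of any of tape_measure, tin_blue, masking_tape from where it was at the start of the episode above 0.03 m).
It also fails if it takes over 54 s, if anything falls off the work surface, if the arm or the gripper's body presses on something with over 40 N, if the wrist force passes 120 N, or if a joint passes its speed limit or range.

## Working session

There is one attempt and no reset: what is moved stays moved. The work goes in short steps, Python scripts to look and compute and a tool call to move; the robot and the scene stay as the last step left them, time stands still between calls to the robot, and variables do not carry over. Pictures are saved under pics/ and viewed, and the job is handed in when it is done.

Besides the shell and the picture viewer there is one more tool, called after "Call:" by a JSON object that holds its "op" and its "data". step_arm: Moves the arm, as the interface text tells. Its arguments: {"type":"object","properties":{"commands":{"type":"array","items":{"type":"array"}},"gripper":{"type":"number"},"force":{"type":"number"}},"required":["commands"]}

```bash
mkdir -p pics; ls; python3 - <<'E'
from rig import ctrl,capture
import cv2,json
for n in("scene","top"):
    c=capture(n); cv2.imwrite(f"pics/{n}0.png",c["image"]); print({k:v for k,v in c.items() if k!="image"})
print(ctrl.sense(), ctrl.nose_length)
E
```

```text
pics
{'fov_y': 47.441471474424716, 'cx': 265.274544891657, 'cy': 187.97033179014113, 'k1': 0.031197934243066473, 'origin': array([-263.33224891, -418.63256645, 1016.39794711]), 'orientation': array([-0.31385444,  0.78906278, -0.48882857,  0.19980478])}
{'fov_y': 56.879939755124894, 'cx': 251.2017282056147, 'cy': 190.80309431077026, 'k1': -0.071329211642142, 'origin': array([ 387.36493745,   -8.20531052, 1392.26422504]), 'orientation': array([-0.04440038,  0.71488164, -0.6956324 ,  0.0553933 ])}
{'time_s': 0.1, 'joints': array([ 9.85615830e-01,  3.13435954e-01,  1.49832689e+00, -2.13798107e-05,
        1.33100890e+00, -2.23450653e-01]), 'dq': array([ 1.63758158e-03,  6.35706058e-05, -3.41141165e-03,  2.33862655e-04,
        1.08172570e-03, -5.50964522e-04]), 'tau': array([ 2.96975675e-03, -4.12904370e+01, -2.60146111e+01, -3.04882915e-04,
        3.05364891e-03,  8.24076551e-05]), 'eef_pos': array([185.71786881, 490.83319618, 241.78373607]), 'ee_rot': array([ 0.69541575,  0.12680675,  0.69573024, -0.12757905]), 'force': array([-0.34862772, -0.26689716, -0.30516378]), 'wrist_torque': array([-0.0255248 , -0.01087053, -0.01220365]), 'grip_width': 1.003038803735954} 11.0
```

View pics/scene0.png

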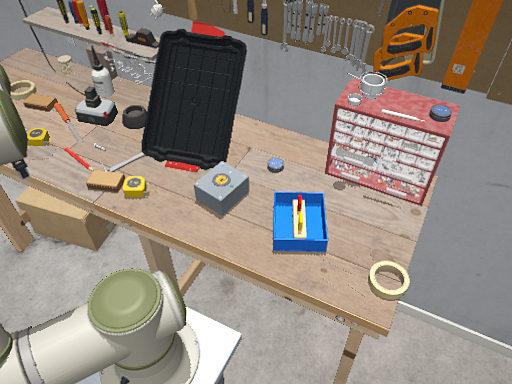

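View pics/top0.png

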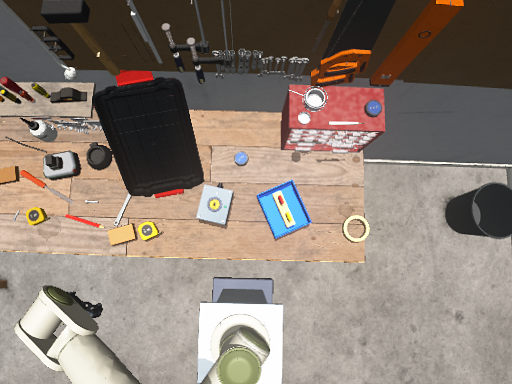

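Both views show the blue bin (top ≈(284,209)) and the grey box (top ≈(214,205)). I'll enlarge them next.

```bash
python3 - <<'E'
import cv2
a=cv2.imread("pics/top0.png");b=cv2.imread("pics/scene0.png")
cv2.imwrite("pics/t_a.png",cv2.resize(a[170:250,190:320],None,fx=6,fy=6,interpolation=cv2.INTER_CUBIC))
cv2.imwrite("pics/s_a.png",cv2.resize(b[155:255,190:330],None,fx=5.5,fy=5.5,interpolation=cv2.INTER_CUBIC))
E
```

```text
(no output)
```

View pics/t_a.png

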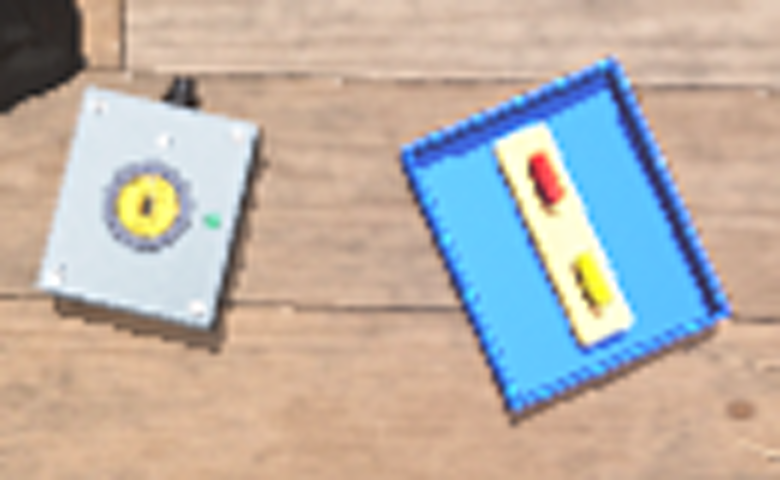

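View pics/s_a.png

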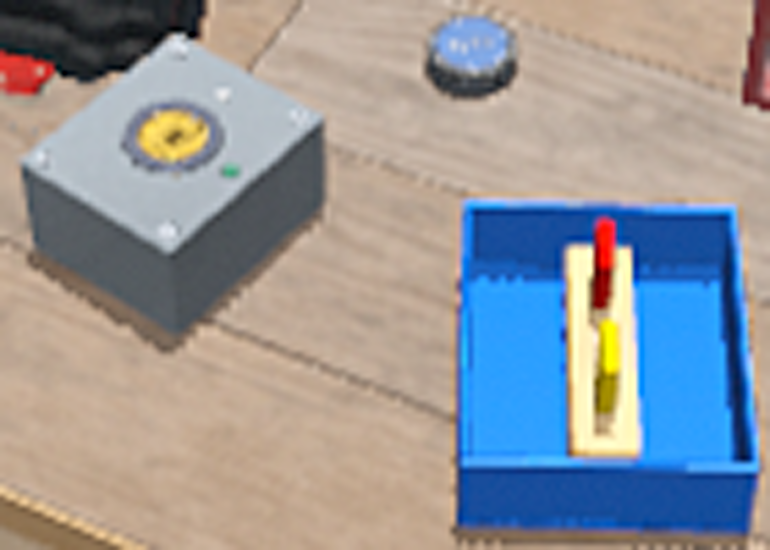

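```bash
cat > h.py <<'E'
import numpy as np,cv2
from scipy.optimize import least_squares
from scipy.spatial.transform import Rotation as R
def q(o): return R.from_quat(np.r_[o[1:],o[0]])
def proj(c,P):
    p=q(c["orientation"]).inv().apply(np.atleast_2d(P)-c["origin"])
    s=p[:,:2]/p[:,2:]; s=s*(1+c["k1"]*(s**2).sum(1,keepdims=True))
    f=c["image"].shape[0]/2/np.tan(np.radians(c["fov_y"])/2)
    return s*f+[c["cx"],c["cy"]]
def pose(p,L):
    L=np.atleast_2d(np.array(L,float)); c,s=np.cos(p[2]),np.sin(p[2])
    return np.c_[L[:,0]*c-L[:,1]*s+p[0],L[:,0]*s+L[:,1]*c+p[1],L[:,2]]
def un(c,uv,z):
    f=lambda X: (proj(c,[[X[0],X[1],z]])[0]-uv)
    return least_squares(f,[400,0]).x
E
cat > fit.py <<'E'
from h import *
from rig import capture
T=capture("top");S=capture("scene")
t=lambda a:(np.array(a)+.5)/6-.5+[190,170]
s=lambda a:(np.array(a)+.5)/5.5-.5+[190,155]
boxL=[[65,55,70],[65,-55,70],[-65,-55,70],[-65,55,70],[0,0,73]]
box=(t([[90,87],[260,127],[210,328],[38,289],[148,206]]),s([[178,38],[323,122],[172,253],[25,165],[173,136]]))
binL=[[90,75,55],[90,-75,55],[-90,-75,55],[-90,75,55]]
bn=(t([[402,152],[612,60],[730,318],[513,412]]),s([[463,203],[737,207],[757,468],[458,462]]))
for n,L,o in(("box",boxL,box),("bin",binL,bn)):
    for cs in ((T,S),(T,),(S,)):
        ob=[o[0] if c is T else o[1] for c in cs]
        f=lambda p:np.concatenate([(proj(c,pose(p,L))-b).ravel() for c,b in zip(cs,ob)])
        r=least_squares(f,[400,0,0.]); print(n,len(cs),r.x.round(3),np.abs(r.fun).max().round(2),r.fun.reshape(-1,2).mean(0).round(2))
        if len(cs)==2:
            for i in(0,1): print(r.fun.reshape(2,-1,2)[i].round(2).tolist())
        if n=="bin":print("key",pose(r.x,[35,0,40]))
E
python3 fit.py
```

```text
box 2 [ 5.20922e+02  1.08634e+02 -1.99000e-01] 0.99 [ 0.07 -0.1 ]
[[0.13, 0.2], [0.16, 0.04], [0.46, 0.28], [0.4, 0.11], [0.47, 0.26]]
[[-0.08, -0.58], [0.43, -0.79], [-0.35, 0.14], [-0.99, -0.6], [0.12, -0.07]]
box 1 [ 5.21547e+02  1.09870e+02 -2.04000e-01] 0.16 [-0. -0.]
box 1 [ 5.19882e+02  1.07408e+02 -1.95000e-01] 0.82 [ 0.   -0.03]
bin 2 [ 5.13578e+02 -1.52803e+02  4.32000e-01] 0.73 [ 0.03 -0.1 ]
[[-0.11, -0.35], [0.73, -0.23], [0.45, -0.09], [0.43, 0.08]]
[[-0.43, -0.63], [-0.55, -0.12], [0.13, 0.46], [-0.39, 0.09]]
key [[ 545.36232527 -138.14795098   40.        ]]
bin 1 [ 5.12997e+02 -1.51382e+02  4.34000e-01] 0.5 [ 0. -0.]
key [[ 544.75846501 -136.67878253   40.        ]]
bin 1 [ 5.13933e+02 -1.53593e+02  4.31000e-01] 0.65 [-0.01 -0.04]
key [[ 545.73825787 -138.9831738    40.        ]]
```

```bash
python3 - <<'E'
from h import *
from rig import capture,ctrl
import cv2
T=capture("top");S=capture("scene")
for n,a,b in(("TR",(187,80),(244,40)),("BR",(203,182),(229,170)),("TL",(95,92),(163,33)),("BL",(131,194),(144,156)),("redbase",(183,192),(196,168))):
    r=least_squares(lambda X:np.r_[proj(T,X)[0]-a,proj(S,X)[0]-b],[600,150,50.]);print(n,r.x.round(0),r.fun.round(1))
s=ctrl.sense();M=q(s["ee_rot"]).as_matrix();print(M.round(3))
cv2.imwrite("pics/s_b.png",cv2.resize(S["image"][20:220,120:300],None,fx=3,fy=3,interpolation=cv2.INTER_CUBIC))
E
```

```text
TR [880. 200. 336.] [-3.4  1.9  3.8 -0.4]
BR [622. 153.   5.] [ 2.9 -1.7 -2.8  0.2]
TL [852. 503. 300.] [-1.7  1.1  2.  -0.1]
BL [562. 448.  -4.] [ 0.8 -0.5 -0.8  0. ]
redbase [571. 238.  22.] [ 0.3 -0.2 -0.3  0. ]
[[-0.     0.354  0.935]
 [-0.     0.935 -0.354]
 [-1.    -0.    -0.   ]]
```

View pics/s_b.png

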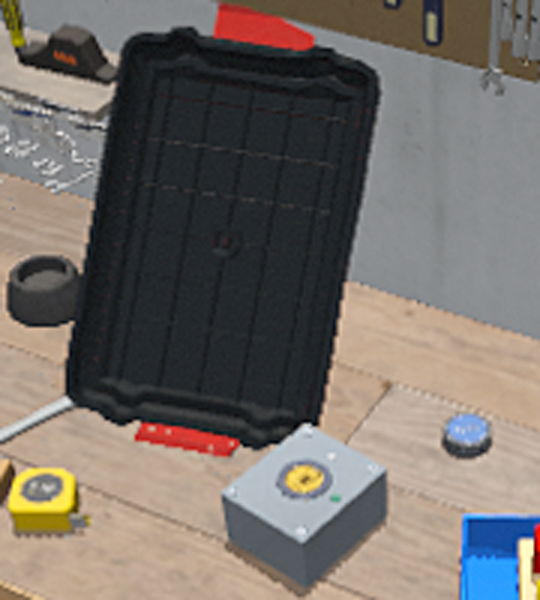

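Call:
{"op": "step_arm", "data": {"commands": [[[0.5,-0.875,0],0.014],[[0.5,-0.875,0],0.014],[[0.5,-0.875,0],0.014],[[0.5,-0.875,0],0.014],[[0.5,-0.875,0],0.014]], "gripper": -1, "force": 60}}

```text
time_s: 0.8
eef_pos: [286.3, 314.6, 242.4]
ee_rot: [0.705, 0.049, 0.705, -0.049]
force: [0.4, -0.1, -0.9]
grip_width: 1.0
```

Call:
{"op": "step_arm", "data": {"commands": [[[0.5,-0.875,0],0.014],[[0.5,-0.875,0],0.014],[[0.5,-0.875,0],0.014],[[0.5,-0.875,0],0.014],[[0.5,-0.875,0],0.014]]}}

```text
time_s: 1.3
eef_pos: [386.4, 139.4, 242.4]
ee_rot: [0.707, -0.028, 0.706, 0.028]
force: [0.8, 0.3, 0.3]
grip_width: 0.998
```

Call:
{"op": "step_arm", "data": {"commands": [[[0.5,-0.875,0],0.014],[[0.5,-0.875,0],0.014],[[0.5,-0.875,0],0.014],[[0.5,-0.875,0],0.014],[[0.5,-0.875,0],0.014]]}}

```text
time_s: 1.8
eef_pos: [486.4, -35.6, 242.3]
ee_rot: [0.699, -0.105, 0.699, 0.105]
force: [1.4, 0.5, 0.9]
grip_width: 0.998
```

Call:
{"op": "step_arm", "data": {"commands": [[[0.5,-0.875,0],0.014],[[0.5,-0.875,0],0.014],[[0.5,-0.875,0],0.014],[[0,0,0],0],[[0,0,0],0]]}}

```text
time_s: 2.3
eef_pos: [545.7, -139.3, 241.7]
ee_rot: [0.691, -0.15, 0.691, 0.151]
force: [-0.5, 0.8, -0.2]
grip_width: 0.999
```

Call:
{"op": "step_arm", "data": {"commands": [[[0,0,-0.9],0],[[0,0.02,-0.9],0],[[0,0,-0.9],0],[[0,0,-0.7],0],[[0,0,0],0]]}}

```text
time_s: 2.8
eef_pos: [543.9, -136.3, 103.4]
ee_rot: [0.689, -0.15, 0.693, 0.153]
force: [0.7, 0.3, 0.2]
grip_width: 0.998
```

```bash
python3 - <<'E'
from h import *
from rig import capture,ctrl
T=capture("top");S=capture("scene")
s=ctrl.sense();M=q(s["ee_rot"]).as_matrix();print(s["eef_pos"],np.arctan2(M[1,1],M[0,1]),M.round(3).tolist())
a=cv2.resize(T["image"][160:240,250:330],None,fx=6,fy=6,interpolation=3)
b=cv2.resize(S["image"][120:260,240:360],None,fx=4,fy=4,interpolation=3)
b=cv2.copyMakeBorder(b,0,0,0,0,0);h=560;o=np.zeros((h,960,3),np.uint8);o[:480,:480]=a;o[:,480:]=b[:h]
cv2.imwrite("pics/p1.png",cv2.resize(o,None,fx=.83,fy=.83,interpolation=3))
E
```

```text
[ 546.07817741 -137.62944951  107.47910445] 2.001346551824831 [[0.001, -0.417, 0.909], [-0.0, 0.909, 0.417], [-1.0, -0.001, 0.001]]
```

View pics/p1.png

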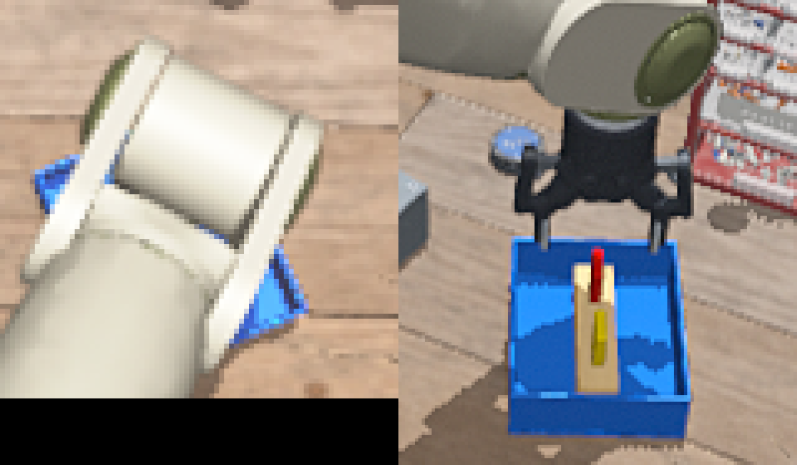

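The scene view shows the fingers at about (543,240) and (656,240), evenly either side of the red key at (597,270). Next I descend and grip.

Call:
{"op": "step_arm", "data": {"commands": [[[0,0,-0.4],0],[[0,0,-0.4],0],[[0,0,-0.38],0],[[0,0,0],0],[[0,0,0],0]]}}

```text
time_s: 3.4
eef_pos: [546.6, -138.4, 61.0]
ee_rot: [0.692, -0.151, 0.69, 0.15]
force: [0.2, 0.2, 0.2]
grip_width: 0.999
```

Call:
{"op": "step_arm", "data": {"commands": [[[0,0,0],0],[[0,0,0],0],[[0,0,0],0],[[0,0,0],0],[[0,0,0],0]], "gripper": 0.4, "force": 40}}

```text
time_s: 3.9
eef_pos: [545.9, -138.2, 59.2]
ee_rot: [0.691, -0.151, 0.691, 0.151]
force: [-0.4, -0.5, 0.4]
grip_width: 0.295
```

Call:
{"op": "step_arm", "data": {"commands": [[[0,0,0],0],[[0,0,0],0],[[0,0,0],0],[[0,0,0],0],[[0,0,0],0]], "gripper": 1}}

```text
time_s: 4.4
eef_pos: [545.8, -138.2, 59.1]
ee_rot: [0.691, -0.151, 0.691, 0.151]
force: [-0.3, 0.2, 1.2]
grip_width: 0.11
```

Call:
{"op": "step_arm", "data": {"commands": [[[0,0,0],0],[[0,0,0],0],[[0,0,0],0]]}}

```text
time_s: 4.7
eef_pos: [545.9, -138.2, 59.2]
ee_rot: [0.691, -0.151, 0.691, 0.151]
force: [0.4, -0.3, 2.2]
grip_width: 0.11
```

Call:
{"op": "step_arm", "data": {"commands": [[[0,0,0],0],[[0,0,0],0],[[0,0,0.2],0],[[0,0,0.4],0],[[0,0,0.5],0]], "force": 100}}

```text
time_s: 5.2
eef_pos: [545.4, -138.0, 103.3]
ee_rot: [0.69, -0.15, 0.691, 0.151]
force: [0.6, 0.1, 0.5]
grip_width: 0.101
```

Call:
{"op": "step_arm", "data": {"commands": [[[0,0,0.6],0],[[0,0,0.6],0],[[0,0,0.6],0],[[0,0,0.1],0],[[0,0,0],0]]}}

```text
time_s: 5.7
eef_pos: [545.9, -138.2, 179.3]
ee_rot: [0.691, -0.151, 0.691, 0.151]
force: [1.0, 0.3, -0.5]
grip_width: 0.104
```

```bash
python3 - <<'E'
from h import *
from rig import capture,ctrl
S=capture("scene")
print(ctrl.sense())
cv2.imwrite("pics/p2.png",cv2.resize(S["image"][100:260,240:360],None,fx=4,fy=4,interpolation=3)[:600])
E
```

```text
{'time_s': 5.75, 'joints': array([-4.56009945e-01,  4.50768957e-01,  1.47241779e+00,  2.00620212e-05,
        1.21956580e+00, -2.45670393e+00]), 'dq': array([-0.00194464,  0.01689819,  0.01101365,  0.00031541, -0.00030056,
        0.00017148]), 'tau': array([ 5.83456422e-02, -4.81693840e+01, -2.59017134e+01,  1.84252414e-03,
        3.73185170e-02,  2.12439483e-05]), 'eef_pos': array([ 545.5010621 , -138.02071707,  178.26194441]), 'ee_rot': array([ 0.69051771, -0.15056147,  0.69115181,  0.15108183]), 'force': array([-0.27325513,  0.37373243, -1.04615268]), 'wrist_torque': array([ 0.0102306 ,  0.00160034, -0.02689844]), 'grip_width': 0.10270739433477026}
```

View pics/p2.png

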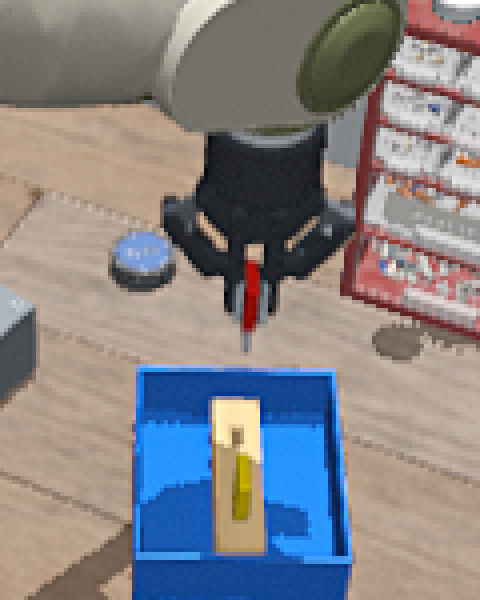

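The red key is held straight in the gripper at about (250,300), with the blade tip at (246,350). The yellow key is undisturbed. I'm carrying it over to the box.

Call:
{"op": "step_arm", "data": {"commands": [[[-0.078,0.771,0],-0.0251],[[-0.078,0.771,0],-0.0251],[[-0.078,0.771,0],-0.0251],[[-0.078,0.771,0],-0.0251],[[-0.078,0.771,0],-0.0251]]}}

```text
time_s: 6.25
eef_pos: [529.4, 17.3, 177.6]
ee_rot: [0.706, -0.011, 0.708, 0.012]
force: [0.4, -0.4, -0.2]
grip_width: 0.105
```

Call:
{"op": "step_arm", "data": {"commands": [[[-0.078,0.771,0],-0.0251],[[-0.078,0.771,0],-0.0251],[[-0.078,0.771,0],-0.0251],[[0,0,-0.5],0],[[0,0,-0.5],0]]}}

```text
time_s: 6.75
eef_pos: [520.2, 109.4, 137.4]
ee_rot: [0.703, 0.07, 0.704, -0.07]
force: [0.5, 0.7, -0.8]
grip_width: 0.099
```

Call:
{"op": "step_arm", "data": {"commands": [[[0,0,-0.2],0],[[0,0,0],0],[[0,0,0],0],[[0,0,0],0]]}}

```text
time_s: 7.15
eef_pos: [521.3, 108.4, 131.8]
ee_rot: [0.704, 0.071, 0.703, -0.071]
force: [-0.4, -0.5, -1.5]
grip_width: 0.099
```

```bash
python3 - <<'E'
from h import *
from rig import capture,ctrl
S=capture("scene");T=capture("top")
s=ctrl.sense();M=q(s["ee_rot"]).as_matrix();print(s["eef_pos"],np.arctan2(M[1,1],M[0,1])-np.pi/2,M.round(3).tolist(),s["force"])
cv2.imwrite("pics/s3.png",S["image"]);cv2.imwrite("pics/t3.png",T["image"])
print(proj(S,pose([520.9,108.6,-.199],[[0,0,73]])))
cv2.imwrite("pics/p3.png",cv2.resize(S["image"][120:220,180:270],None,fx=6,fy=6,interpolation=3))
cv2.imwrite("pics/p3t.png",cv2.resize(T["image"][150:250,160:270],None,fx=5,fy=5,interpolation=3))
E
```

```text
[521.20119754 108.43598545 131.74382354] -0.2011208004258762 [[0.001, 0.2, 0.98], [-0.0, 0.98, -0.2], [-1.0, 0.0, 0.001]] [ 0.33022758  0.6640293  -0.33254216]
[[221.17249969 179.26004438]]
```

View pics/p3.png

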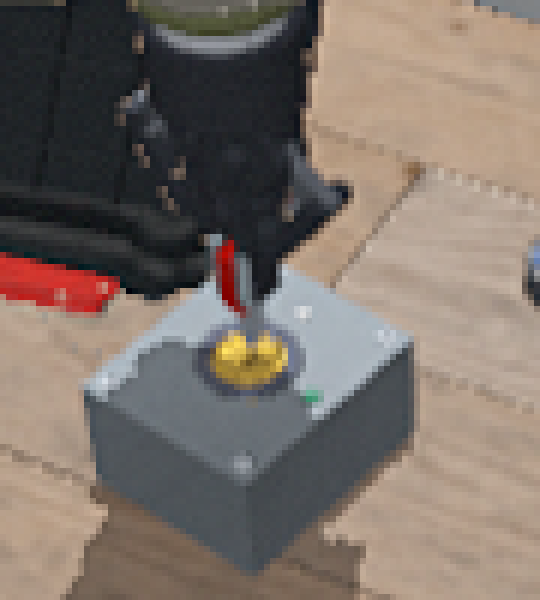

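View pics/p3t.png

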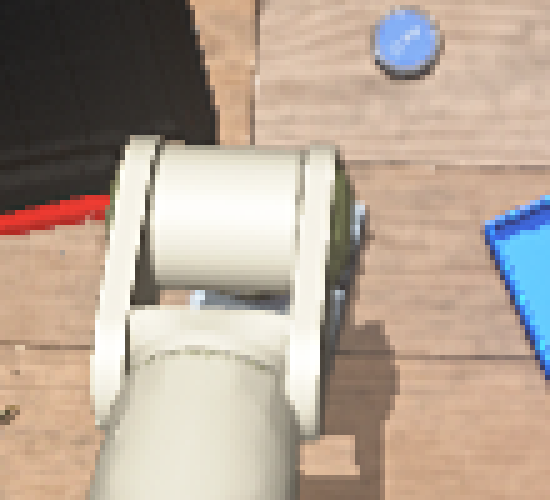

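```bash
python3 - <<'E'
from h import *
from rig import capture
S=capture("scene")
P=proj(S,[[521.2,108.4,82.7],[521.2,108.4,73],[520.2,108.4,73],[521.2,107.4,73]]);print(P,(P-[180,120])*6+2.5)
g=S["image"][165:195,205:240]
cv2.imwrite("pics/p4.png",cv2.resize(g,None,fx=18,fy=18,interpolation=3))
E
```

```text
[[221.07263757 176.95591027]
 [221.27944306 179.21851079]
 [221.11316195 179.42705972]
 [221.56486661 179.32356247]] [[248.9358254  344.23546163]
 [250.17665834 357.81106477]
 [249.17897172 359.06235832]
 [251.88919965 358.44137482]]
```

View pics/p4.png

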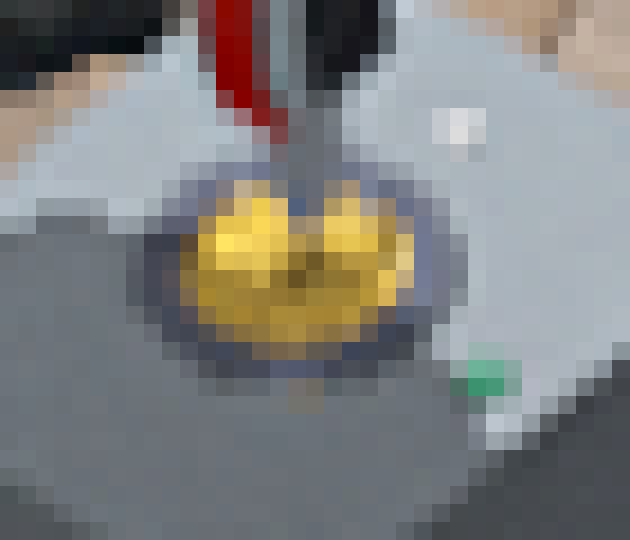

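The plug is centred at about (221.4,179.3) and the key lines up with it to within about 1 mm. I'll descend slowly and watch the force.

Call:
{"op": "step_arm", "data": {"commands": [[[0,0,-0.1],0],[[0,0,-0.1],0],[[0,0,-0.1],0],[[0,0,0],0]]}}

```text
time_s: 7.7
eef_pos: [521.6, 109.7, 119.4]
ee_rot: [0.704, 0.072, 0.703, -0.07]
force: [3.9, 8.5, -2.9]
grip_width: 0.105
```

Call:
{"op": "step_arm", "data": {"commands": [[[0,0,-0.05],0],[[0,0,-0.05],0],[[0,0,0],0]]}}

```text
time_s: 8.0
eef_pos: [521.6, 110.0, 115.2]
ee_rot: [0.704, 0.072, 0.703, -0.07]
force: [3.4, 8.9, 0.6]
grip_width: 0.102
```

Call:
{"op": "step_arm", "data": {"commands": [[[0.01,0.025,0],0],[[0.01,0.025,0],0],[[0,0,0],0],[[0,0,0],0]]}}

```text
time_s: 8.4
eef_pos: [521.7, 110.6, 114.9]
ee_rot: [0.703, 0.071, 0.704, -0.071]
force: [0.7, 3.4, -0.9]
grip_width: 0.104
```

Call:
{"op": "step_arm", "data": {"commands": [[[0,0.025,0],0],[[0,0,0],0],[[0,0,0],0]]}}

```text
time_s: 8.7
eef_pos: [521.6, 111.3, 115.0]
ee_rot: [0.703, 0.071, 0.704, -0.071]
force: [-0.3, -0.0, -0.4]
grip_width: 0.101
```

Call:
{"op": "step_arm", "data": {"commands": [[[0,0,-0.05],0],[[0,0,-0.05],0],[[0,0,0],0]]}}

```text
time_s: 9.0
eef_pos: [521.5, 111.5, 110.7]
ee_rot: [0.703, 0.071, 0.704, -0.071]
force: [0.1, 0.4, 0.4]
grip_width: 0.102
```

Call:
{"op": "step_arm", "data": {"commands": [[[0,0,-0.05],0],[[0,0,-0.05],0],[[0,0,0],0]]}}

```text
time_s: 9.3
eef_pos: [521.3, 111.6, 106.7]
ee_rot: [0.703, 0.071, 0.704, -0.071]
force: [-0.5, 0.0, -0.1]
grip_width: 0.104
```

Call:
{"op": "step_arm", "data": {"commands": [[[0,0,-0.05],0],[[0,0,-0.05],0],[[0,0,0],0]]}}

```text
time_s: 9.6
eef_pos: [521.5, 111.6, 102.9]
ee_rot: [0.703, 0.071, 0.704, -0.071]
force: [-2.8, 1.1, 2.0]
grip_width: 0.102
```

Call:
{"op": "step_arm", "data": {"commands": [[[0,0,-0.05],0],[[0,0,-0.05],0],[[0,0,0],0]]}}

```text
time_s: 9.9
eef_pos: [521.4, 111.6, 98.7]
ee_rot: [0.703, 0.071, 0.704, -0.071]
force: [-2.9, 0.9, -1.7]
grip_width: 0.105
```

Call:
{"op": "step_arm", "data": {"commands": [[[-0.015,0,-0.05],0],[[0,0,-0.05],0],[[0,0,0],0]]}}

```text
time_s: 10.2
eef_pos: [521.3, 111.5, 95.2]
ee_rot: [0.704, 0.071, 0.703, -0.071]
force: [-1.6, -0.5, 1.6]
grip_width: 0.1
```

```bash
python3 - <<'E'
from h import *
from rig import capture,ctrl
S=capture("scene");s=ctrl.sense();print(s["eef_pos"],s["force"],s["wrist_torque"])
cv2.imwrite("pics/p5.png",cv2.resize(S["image"][140:205,190:260],None,fx=9,fy=9,interpolation=3))
E
```

```text
[521.31995686 111.53723752  95.14082275] [-2.37853489  1.37865136  1.83248016] [ 0.18742333  0.387235   -0.03554561]
```

View pics/p5.png

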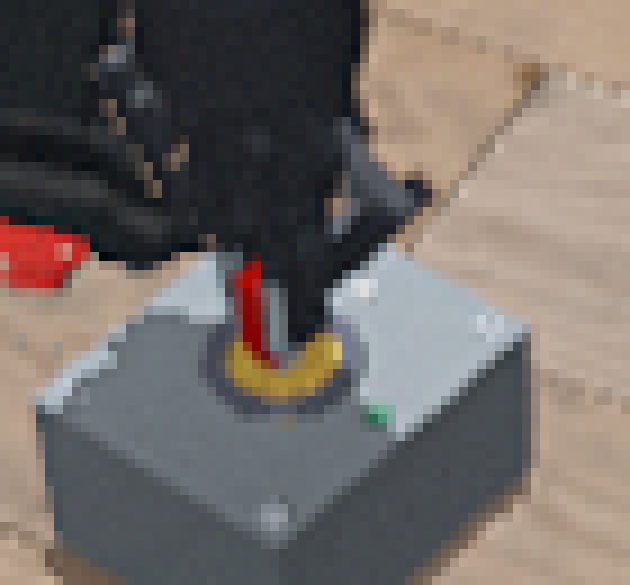

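Call:
{"op": "step_arm", "data": {"commands": [[[0,0,-0.05],0],[[0,0,0],0],[[0,0,0],0]]}}

```text
time_s: 10.55
eef_pos: [521.4, 111.4, 92.9]
ee_rot: [0.704, 0.071, 0.703, -0.071]
force: [1.6, 0.4, -1.5]
grip_width: 0.106
```

Call:
{"op": "step_arm", "data": {"commands": [[[0,0,-0.05],0],[[0,0,0],0],[[0,0,0],0]]}}

```text
time_s: 10.85
eef_pos: [521.5, 111.5, 92.1]
ee_rot: [0.704, 0.071, 0.703, -0.071]
force: [-3.0, 0.4, 11.1]
grip_width: 0.101
```

Call:
{"op": "step_arm", "data": {"commands": [[[0,0,-0.05],0],[[0,0,0],0],[[0,0,0],0]]}}

```text
time_s: 11.15
eef_pos: [521.7, 111.5, 91.9]
ee_rot: [0.704, 0.071, 0.703, -0.071]
force: [-10.5, -0.2, 29.3]
grip_width: 0.107
```

Call:
{"op": "step_arm", "data": {"commands": [[[-0.01,0,0.02],0],[[0,0,0],0],[[0,0,0],0]]}}

```text
time_s: 11.45
eef_pos: [521.5, 111.5, 92.0]
ee_rot: [0.705, 0.071, 0.703, -0.071]
force: [-7.1, 0.4, 20.3]
grip_width: 0.106
```

```bash
python3 - <<'E'
from h import *
from rig import capture,ctrl
S=capture("scene");s=ctrl.sense();print(s["eef_pos"],s["force"],s["wrist_torque"],s["joints"])
P=[521.4,111.5]; print((proj(S,[P+[73],P+[76],P+[79]])-[205,160])*16+7.5)
cv2.imwrite("pics/p6.png",cv2.resize(S["image"][160:195,205:245],None,fx=16,fy=16,interpolation=3))
E
```

```text
[521.52828812 111.48214464  92.00320373] [-5.91030429 -0.29673599 20.11339988] [-0.00667765  1.09081326  0.02869537] [-9.11950719e-03  4.96395167e-01  1.65589118e+00 -3.26253185e-04
  9.86389864e-01 -1.37893985e+00]
[[254.35955241 309.12427575]
 [253.31849203 297.96799199]
 [252.27390063 286.77508227]]
```

View pics/p6.png

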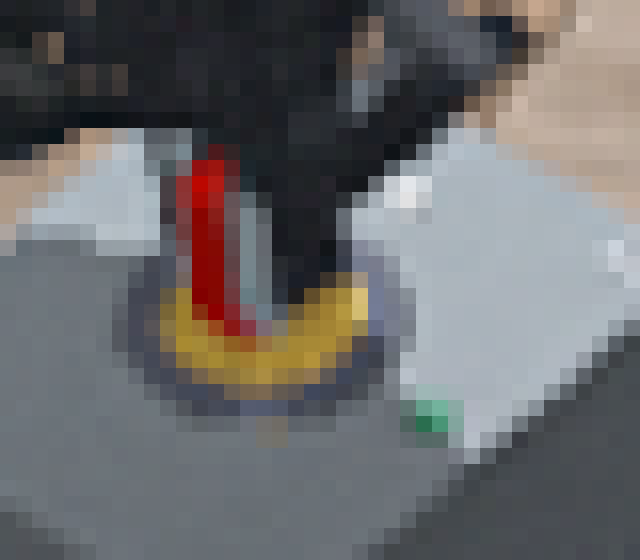

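The key stopped at TCP z = 92, which is 73 + 19 as expected for home, and the force rose stiffly to 29 N. The picture shows the shoulder on the brass plug. Now the turn, in stages.

Call:
{"op": "step_arm", "data": {"commands": [[[-0.01,0,0],-0.03],[[0,0,0],-0.03],[[0,0,0],-0.03],[[0,0,0],0]]}}

```text
time_s: 11.9
eef_pos: [521.5, 111.7, 92.0]
ee_rot: [0.688, 0.171, 0.685, -0.17]
force: [-4.1, 2.0, 18.7]
grip_width: 0.106
```

```bash
cat > st.py <<'E'
from h import *
from rig import ctrl
s=ctrl.sense();M=q(s["ee_rot"]).as_matrix()
print(s["time_s"],s["eef_pos"].round(2),"turn",round(-.199-(np.arctan2(M[1,1],M[0,1])-np.pi/2),3),"F",s["force"].round(1),"T",s["wrist_torque"].round(2),"tilt",np.arccos(-M[2,0]).round(3),s["grip_width"].round(3))
E
python3 st.py
```

```text
Traceback (most recent call last):
  File "st.py", line 4, in <module>
    print(s["time_s"],s["eef_pos"].round(2),"turn",round(-.199-(np.arctan2(M[1,1],M[0,1])-np.pi/2),3),"F",s["force"].round(1),"T",s["wrist_torque"].round(2),"tilt",np.arccos(-M[2,0]).round(3),s["grip_width"].round(3))
                                                                                                                                                                                                ^^^^^^^^^^^^^^^^^^^^^
AttributeError: 'float' object has no attribute 'round'
```

```bash
sed -i 's/s\["grip_width"\].round(3)/s["grip_width"]/' st.py; python3 st.py
```

```text
11.9 [521.48 111.73  92.02] turn 0.287 F [-4.1  2.  18.7] T [0.29 0.74 0.05] tilt 0.004 0.10603317594184766
```

Call:
{"op": "step_arm", "data": {"commands": [[[0,0,0],-0.04],[[0,0,0],-0.04],[[0,0,0],-0.04],[[0,0,0],0]]}}

```text
time_s: 12.3
eef_pos: [521.6, 112.0, 92.0]
ee_rot: [0.643, 0.297, 0.641, -0.295]
force: [-3.5, 3.2, 18.3]
grip_width: 0.101
```

```bash
python3 st.py
```

```text
12.3 [521.61 111.97  92.04] turn 0.665 F [-3.5  3.2 18.3] T [0.6  0.62 0.11] tilt 0.004 0.10058320078722524
```

Call:
{"op": "step_arm", "data": {"commands": [[[0,0,0],-0.04],[[0,0,0],-0.04],[[0,0,0],-0.04],[[0,0,0],0]]}}

```text
time_s: 12.7
eef_pos: [521.8, 112.2, 92.1]
ee_rot: [0.576, 0.413, 0.574, -0.41]
force: [-2.3, 4.9, 17.1]
grip_width: 0.105
```

```bash
python3 st.py
```

```text
12.7 [521.82 112.19  92.05] turn 1.042 F [-2.3  4.9 17.1] T [0.79 0.36 0.04] tilt 0.005 0.1046926647788652
```

Call:
{"op": "step_arm", "data": {"commands": [[[0,0,0],-0.04],[[0,0,0],-0.04],[[0,0,0],-0.04],[[0,0,0],0]]}}

```text
time_s: 13.1
eef_pos: [522.1, 112.3, 92.1]
ee_rot: [0.489, 0.514, 0.487, -0.51]
force: [-0.8, 5.9, 15.4]
grip_width: 0.101
```

```bash
python3 st.py
```

```text
13.1 [522.13 112.27  92.09] turn 1.419 F [-0.8  5.9 15.4] T [0.91 0.12 0.07] tilt 0.006 0.10084767171194294
```

Call:
{"op": "step_arm", "data": {"commands": [[[0,0.01,0],-0.03],[[0,0,0],-0.03],[[0,0,0],0],[[0,0,0],0]]}}

```text
time_s: 13.5
eef_pos: [522.5, 112.3, 92.1]
ee_rot: [0.44, 0.557, 0.437, -0.553]
force: [1.5, 3.4, 13.9]
grip_width: 0.105
```

```bash
python3 st.py
```

```text
13.5 [522.48 112.3   92.08] turn 1.604 F [ 1.5  3.4 13.9] T [ 0.56 -0.33  0.05] tilt 0.007 0.10454366421408776
```

Call:
{"op": "step_arm", "data": {"commands": [[[0,0,0],-0.015],[[0,0,0],0],[[0,0,0],0]]}}

```text
time_s: 13.8
eef_pos: [522.6, 112.3, 92.1]
ee_rot: [0.427, 0.567, 0.424, -0.563]
force: [1.7, 3.6, 13.4]
grip_width: 0.105
```

```bash
python3 st.py
```

```text
13.8 [522.63 112.25  92.11] turn 1.651 F [ 1.7  3.6 13.4] T [ 0.53 -0.32  0.  ] tilt 0.007 0.10523347450460775
```

Call:
{"op": "step_arm", "data": {"commands": [[[0,0,0],-0.015],[[0,0,0],0],[[0,0,0],0]]}}

```text
time_s: 14.1
eef_pos: [522.6, 112.3, 92.1]
ee_rot: [0.413, 0.577, 0.411, -0.572]
force: [2.2, 3.0, 13.8]
grip_width: 0.104
```

```bash
python3 st.py
```

```text
14.1 [522.6  112.29  92.11] turn 1.699 F [ 2.2  3.  13.8] T [ 0.54 -0.28  0.1 ] tilt 0.007 0.10360982699455007
```

Call:
{"op": "step_arm", "data": {"commands": [[[0,0,0],-0.01],[[0,0,0],0],[[0,0,0],0]]}}

```text
time_s: 14.4
eef_pos: [522.6, 112.3, 92.1]
ee_rot: [0.404, 0.583, 0.402, -0.579]
force: [2.1, 3.4, 13.2]
grip_width: 0.102
```

```bash
python3 st.py
```

```text
14.4 [522.63 112.29  92.12] turn 1.73 F [ 2.1  3.4 13.2] T [ 0.6  -0.42  0.18] tilt 0.007 0.10200562131063494
```

Call:
{"op": "step_arm", "data": {"commands": [[[0,0,0],-0.01],[[0,0,0],0],[[0,0,0],0],[[0,0,0],0],[[0,0,0],0]]}}

```text
time_s: 14.9
eef_pos: [522.6, 112.3, 92.1]
ee_rot: [0.395, 0.589, 0.393, -0.585]
force: [2.6, 3.4, 13.9]
grip_width: 0.109
```

```bash
python3 - <<'E'
exec(open("st.py").read())
from rig import capture
S=capture("scene")
cv2.imwrite("pics/p7.png",cv2.resize(S["image"][155:195,200:250],None,fx=14,fy=14,interpolation=3))
for i in range(3): print(ctrl.sense()["wrist_torque"].round(3)); capture("scene")
E
```

```text
14.9 [522.65 112.28  92.12] turn 1.761 F [ 2.6  3.4 13.9] T [ 0.54 -0.38  0.24] tilt 0.007 0.10884897472007189
[ 0.555 -0.376  0.287]
[ 0.574 -0.411  0.241]
[ 0.612 -0.379  0.282]
```

View pics/p7.png

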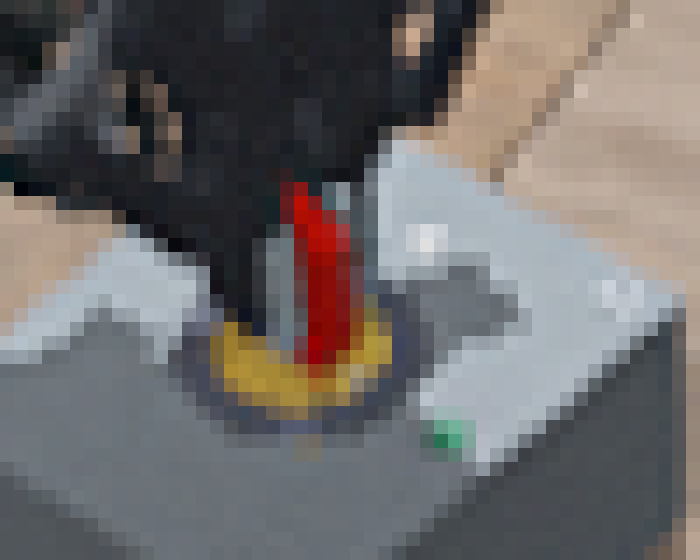

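The red head now faces the green dot at about (445,437). The shoulder is still on the plug, and the holding torque is a steady ~0.26 N m, above the 0.08 N m spring, so the plug is against the stop. I'm handing in.

```bash
python3 - <<'E'
from rig import ticket
print(ticket.finish_job())
E
python3 st.py
```

```text
the job is handed in; nothing more can be done
None
the job is handed in; nothing more can be done
```

The red key is in the keyway, turned a quarter turn clockwise to the stop. I handed the job in at about 15 s of the 54 s allowed, with the key still gripped. No verdict was reported, so the checks below are all I have to go on.

- **Lift:** I gripped the red key across its head with 40 N, raised that to 100 N, and lifted it out. The picture after the lift showed the yellow key still in its slot.
- **Insertion:** The first contact was off to one side, about 9 N on the chamfer. I moved about 3 mm towards +y, and the side force dropped to about zero. The key then went down to TCP z = 92 mm, the height expected for fully home, and the push rose stiffly to 29 N there. I never saw the 9 N and 12–18 N pin steps in the readings, because I only sampled the force between moves. That height, the stiff stop and the picture are what show it is home.
- **Turn:** I turned the tool 1.76 rad while pressing down with about 14 N. The moment about z settled at about 0.26 N m, against about 0.08 N m from the return spring. I take the plug to be against its stop, but its angle was not measured directly.
- **Last checks:** TCP z was still 92.1 mm, the tool's tilt was 0.007 rad, and about 4 N of side force remained. I did not re-measure the tape measure, tin or masking tape; the arm did not go down near them.

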